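# Wax the dauber in the can and hold it on the scuffed toe cap

### The job

Take the long round dauber out of the brush rack and work it up and down in the open polish can, so that its bristles press on the cake of hard wax at the bottom twice, lifted to more than half the can's height in between. Then set the bristles on the middle of the scuff on the shoe's toe cap, the handle square to the leather there, and press lightly, so that they give a few millimetres but are not squashed home; the program finishes while the gripper is still holding it there, motionless. Only the dauber touches the shoe and it is never rammed against it, the can stays standing where it is and everything else is left alone.

Things in the scene. Friction and masses are not known exactly. Their poses are not given: they have to be found in the camera images.
- dauber: Long round dauber (brush), loose, about 90 g, upright, bristles down, in one of the rack's holes (any). Origin: centre of the unpressed bristle ends; z up the handle. Dark round tuft 22 mm across, z 0-22 mm; steel ferrule 24 mm, to z 52; collar 35 mm across resting on the rack, z 52-60; plain straight pale-wood round handle 17 mm across, z 76-186, end at 192. The tallest handle, the only pale round stick.
- dauber_tip (a point): Centre of the bristles' end face, moving with the bristles as they are pressed in; z axis along the dauber towards the handle.
- dauber_grip (a point): A good place to grip the dauber: on the handle's axis, 145 mm above the unpressed bristle ends, handle 17 mm across.
- bristles (a joint): How far the bristles are pressed in (m): 0 free, 0.010 squashed up to the stop. They give like a spring, about 0.45 N per mm.
- rack: Wooden brush rack, fixed: a shelf 66 mm (its x) by 250 mm (its y), 16 mm thick, top 64 mm above the table, on end cheeks, with three 28 mm through holes at y = -75, 0, +75 mm. In each a brush hangs by its collar, bristles down, and lifts straight up; which brush is in which hole varies. Origin on the table under the middle hole.
- can: Open steel can, loose, about 350 g, upright on the table, 78 mm outside and 74 mm inside diameter, rim 85 mm above its origin (centre of its underside). In its bottom is a cake of hard dark wax, flat top 12 mm above the origin. It stands to the left or to the right of the shoe (swapped with the bottle).
- shoe: Dark brown lace-up shoe with a wooden tree in it, 290 mm long, 100 mm wide, fixed on a fixed metal foot stand, toe towards the robot. Origin in the sole's underside below the toe cap, 70 mm above the table; x from toe to heel (toe tip at -60 mm, heel end at 230 mm), z up. Toe cap top 60 mm above the origin at x = 0; highest point (the tree, x about 200 mm) 131 mm.
- scuff_spot (a point): Middle of the scuff, an irregular pale bare patch 21 mm across on the toe cap, at (-24, 13, 52) mm in the shoe's frame, 122 mm above the table. Its z axis is the leather's outward normal there, (-0.341, 0.200, 0.918) in the shoe's frame: 23 degrees from vertical, leaning to the toe and the shoe's +y side. Square means the handle lies along this axis. The leather is firm.
- welt_brush: Bystander in the rack: flat brush with a flat dark lath handle (24 by 8 mm), top 182 mm above the table.
- stub_brush: Bystander in the rack: short brush with a dark pear-shaped handle 34 mm across, top 139 mm above the table.
- bottle: Bystander: closed white bottle 60 mm across, 150 mm tall, in the place that the can has not.
- tin_a: Bystander: closed flat polish tin, 82 mm across, 25 mm high.
- tin_b: Bystander: closed flat polish tin, 82 mm across, 25 mm high.
- can_lid: Bystander: the can's steel lid lying on the table, 81 mm across, 9 mm high.
- shine_brush: Bystander: big wooden shine brush lying bristles down, 172 mm by 56 mm, 54 mm high.
Things that resemble listed ones, but are neither listed nor needed, are in the scene too. Of the things shaped like the dauber, the wooden one is meant. Of the things that look like the can, take the one that is farthest from the robot's base at the start.

How it is judged:
On the way, in this order (a step that is already met when the one before it is completed fails the run):
1. the dauber's bristles press on the wax in the can (z of dauber_tip in the frame of can below 0.018 m and horizontal distance between dauber_tip and can below 0.036 m and contact force between dauber and can above 0.4 N), for 0.05 s.
2. the bristles are lifted to more than half the can's height (z of dauber_tip in the frame of can above 0.043 m), for 0.05 s.
3. the bristles press on the wax a second time (all of step 1), for 0.05 s.
At the end, for the whole second after the job is handed in: The gripper holds the dauber still: bristle ends within 9 mm of the scuff's middle, handle within 0.2 rad of the leather's normal there, pressing on the shoe with 0.6 to 4.5 N (bristles pressed in 1 to 9.5 mm), nothing else carrying it; the can stands upright (distance between dauber_tip and scuff_spot below 0.009 m and angle between the z axis of dauber_tip and the z axis of scuff_spot, either way round below 0.2 rad and contact force between dauber and shoe between 0.6 and 4.5 N and value of joint bristles between 0.001 and 0.0095 m and contact force between the fingers and dauber above 1 N and linear speed of dauber below 0.02 m/s and height (world z) of dauber above 0.1 m and contact force between dauber and rack below 0.1 N and contact force between dauber and can below 0.1 N and angle between can's own z axis and vertical below 0.1 rad and height (world z) of can below 0.01 m); the arm keeps its last pose, push and grip.
It fails at once if the dauber is rammed against the shoe (over 12 N) (contact force between dauber and shoe above 12 N).
It fails at once if the robot itself touches the shoe (contact force between any of the fingers, the arm and shoe above 1 N).
It fails at once if the can is tipped or pushed more than 40 mm away (angle between can's own z axis and vertical above 0.35 rad or distance of can from where it was at the start of the episode above 0.04 m).
It fails at once if another thing is disturbed (moved over 25 mm or upset) (distance of any of welt_brush, stub_brush, bottle, tin_a, tin_b, can_lid, shine_brush from where it was at the start of the episode above 0.025 m or angle between any of welt_brush, stub_brush, bottle, tin_a, tin_b, can_lid, shine_brush's own z axis and vertical above 0.4 rad).
It also fails if it takes over 54 s, if anything falls off the work surface, if the arm or the gripper's body presses on something with over 40 N, if the wrist force passes 120 N, or if a joint passes its speed limit or range.

### The arm

A 6-joint arm with a two-finger parallel gripper is mounted at the origin on the work surface. World frame = base frame: x ahead of the robot, y to its left, z up, the work surface at z = 0. Lengths are in m, angles in rad, forces in N, time in s.
With the tool pointing down it reaches from about 0.275 to 0.775 m from the base axis. Payload 14.6 kg.
Tool frame: the origin (TCP) lies midway between the tips of the shut fingers; the grasp point (between the pads) lies 19 mm behind it; y points along the fingers, z is the direction in which the jaws open and shut, and the axes are right-handed (so a half turn about y gives the same grasp; the last joint's range is limited). The gripper opens to 85 mm and grips with 20 to 120 N. Pads are 22 mm wide; open, the fingers measure 114 mm over their backs; the gripper's body (76 mm by 85 mm) begins 54 mm behind the grasp point. The pads swing forward as they close: fully open they stand 13 mm farther back than shut.
Start: joints at [1.072, 0.263, -0.048, 1.259, 0, 1.415], TCP at [0.177, 0.494, 0.231] pointing down, gripper open.
Joint ranges: [-2.65, 2.65], [-0.89, 1.7], [-1.18, 1.37], [-2.13, 2.11], [-1.35, 1.29], [-3.14, 3.14]. Speed limits (rad/s): [1.89, 1.89, 2.57, 2.79, 3.14, 3.14].

### API

Orientations are given as a unit quaternion [w, x, y, z].
In Python, from cell import arm gives the robot as it stands. The module is installed in compiled form; this text tells all that it offers.
- The arm moves only by the shell command python3 -m pendant 'ROWS'. ROWS is JSON, a list of rows, each an object with "slide": the shift along the tool's x, y, z in m, a list of three; "turn": the turn, a rotation vector about the tool's x, y, z in degrees, a list of three; "hand": the opening in per cent of the stroke, from 0 (shut) to 100 (fully open). In form: [{"slide": [dx, dy, dz], "turn": [wx, wy, wz], "hand": hand}, ...]. A call has 1 to 8 rows; each row shifts and turns the commanded pose from where the row before left it, along the tool's axes as they then stand; what a row does not reach is not made up. A row lasts 1/10 s, in which the tool goes at most 50 mm and 8.59 degrees, less where a joint would pass 70% of its speed; a pose out of reach is approached as far as the arm can. A call is refused whole if a number of a shift passes 0.05 or a number of a turn 8.59, either way. A call with a gripper value outside its range is refused whole. The fingers move at their own pace and stop on an object; the grip force is fixed at half the most. Time passes only in rows, so rows that do not move let the fingers close. It gives the time, the measured TCP pose, the force and the opening at its end, in the units of the state.
- arm.observe(): the state, without advancing time (a new reading comes with each control period).
- arm.snapshot(name): name is "scene" or "top" or "wrist"; returns a dict with "pixels" (480x640x3 uint8, blue, green, red), "fx", "fy", "cx", "cy" (pixels), "dist_coeffs" ([k1, k2, p1, p2, k3] as OpenCV has them; the pictures are not rectified), "pose" (4x4, takes a point from camera to world coordinates). Camera axes: x right, y down, z forward; pixel columns grow to the right and rows downward; lengths in m; the calibration is good to about 2 mm. A picture is of the moment at which its call begins. There is no depth.
- arm.close_job(): hands the job in, once; it reports no verdict.
The state is a dict: "clock": time; "q": joint angles; "qvel": joint speeds; "joint_efforts": joint torques, N m; "tcp_pos": TCP position; "tool_rot": TCP orientation; "ft_force": force on the tool from outside, world axes, zero at the start; "wrist_torque": the same for the moment, N m; "width": finger opening in m.
Only numpy, scipy, OpenCV 4.12 (cv2) and the standard library are available. Lean on these libraries where they do the work, as an engineer would, in place of code of your own. Each camera call takes 0.05 s, during which the arm holds its last target. There are 200 camera calls.

## Working session

There is one attempt and no reset: what is moved stays moved. The work goes in short steps, Python scripts to look and compute and a shell command to move; the robot and the scene stay as the last step left them, time stands still between calls to the robot, and variables do not carry over. Pictures are saved under pics/ and viewed, about 8 in all and at most 12, crops included, and the job is handed in when it is done.

```bash
mkdir -p pics; cat > h.py <<'E'
import numpy as np, cv2, json
from cell import arm
from scipy.spatial.transform import Rotation as R
def snap(n,name=None):
    s=arm.snapshot(n)
    if name: cv2.imwrite('pics/'+name,s['pixels']); np.save('pics/'+name+'.npy',s,allow_pickle=True)
    return s
def load(name): return np.load('pics/'+name+'.npy',allow_pickle=True).item()
def K(s): return np.array([[s['fx'],0,s['cx']],[0,s['fy'],s['cy']],[0,0,1.]])
def ray(s,u,v):
    p=cv2.undistortPoints(np.array([[[u,v]]],float),K(s),np.array(s['dist_coeffs'],float))[0,0]
    P=np.array(s['pose']); d=P[:3,:3]@np.array([p[0],p[1],1]); return P[:3,3],d/np.linalg.norm(d)
def onz(s,u,v,z):
    o,d=ray(s,u,v); return o+d*(z-o[2])/d[2]
def proj(s,X):
    P=np.linalg.inv(np.array(s['pose'])); r=cv2.Rodrigues(P[:3,:3])[0]
    return cv2.projectPoints(np.array(X,float).reshape(-1,1,3),r,P[:3,3],K(s),np.array(s['dist_coeffs'],float))[0][:,0]
def tri(rs):
    A=0;b=0
    for o,d in rs:
        M=np.eye(3)-np.outer(d,d);A=A+M;b=b+M@o
    return np.linalg.solve(A,b)
def tool():
    o=arm.observe(); q=o['tool_rot']; return np.array(o['tcp_pos']),R.from_quat([q[1],q[2],q[3],q[0]]).as_matrix(),o
E
python3 - <<'E'
from h import *
np.set_printoptions(precision=3,suppress=True)
a=snap('scene','scene0.png');b=snap('top','top0.png')
for s in(a,b):print(s['fx'],s['pose'])
p,M,o=tool();print(o);print(M)
E
```

```text
580.512195711928 [[-0.873  0.343 -0.346  0.994]
 [ 0.487  0.591 -0.643  0.839]
 [-0.016 -0.73  -0.683  1.08 ]
 [ 0.     0.     0.     1.   ]]
576.9436916635107 [[-0.011 -0.997  0.08   0.393]
 [-1.     0.011 -0.004 -0.056]
 [ 0.003 -0.08  -0.997  1.454]
 [ 0.     0.     0.     1.   ]]
{'clock': 0.1, 'q': array([ 1.072,  0.263, -0.049,  1.259, -0.   ,  1.416]), 'qvel': array([ 0.   , -0.   ,  0.001,  0.   , -0.001, -0.001]), 'joint_efforts': array([  0.002, -63.858,  38.506,   0.01 ,  -0.   ,  -0.   ]), 'tcp_pos': array([0.177, 0.494, 0.231]), 'tool_rot': array([-0.696,  0.697, -0.121,  0.121]), 'ft_force': array([-0.069, -0.026,  0.427]), 'wrist_torque': array([ 0.04 ,  0.047, -0.008]), 'width': 0.08548685361105113}
[[ 0.941 -0.     0.337]
 [-0.337 -0.001  0.941]
 [-0.    -1.    -0.001]]
```

View pics/scene0.png

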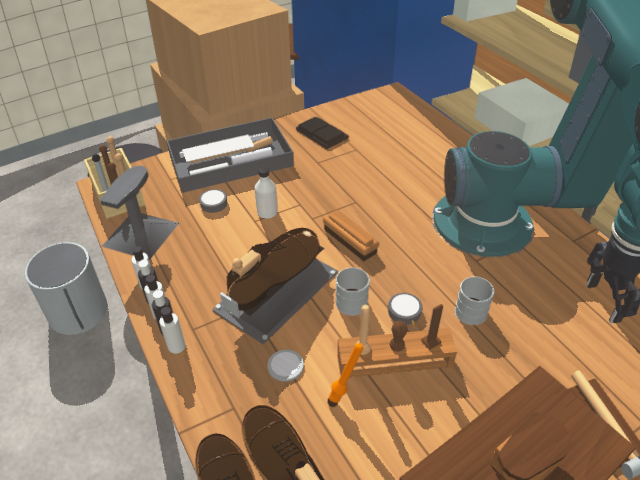

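View pics/top0.png

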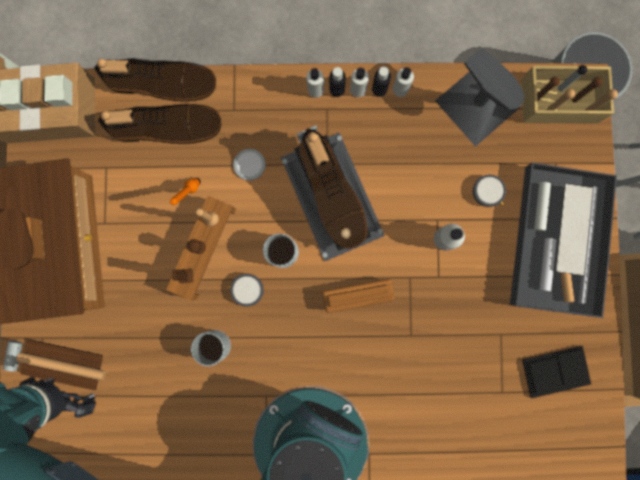

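The scene view shows a pale round stick in the rack at (364,325), an orange one of the same shape lying outside it at (345,375), and cans at (352,292) and (474,300). In the top view the cans are at (281,250) and (211,348), and the scuff is at (346,233). The pale wooden stick fits the dauber, since the orange one isn't wood. The can farther from the base is the one beside the shoe at top (281,250). I'll confirm both in one crop.

```bash
python3 - <<'E'
from h import *
np.set_printoptions(precision=4,suppress=True)
a=load('scene0.png');b=load('top0.png')
A=cv2.resize(a['pixels'][270:420,320:500],None,fx=3,fy=3)[:, :400*1]
B=cv2.resize(b['pixels'][120:270,160:400],None,fx=3.33,fy=3.33,interpolation=cv2.INTER_CUBIC)
A=cv2.resize(a['pixels'][280:410,320:500],None,fx=3,fy=3,interpolation=cv2.INTER_CUBIC)
B=cv2.resize(b['pixels'][120:270,165:385],None,fx=3,fy=3,interpolation=cv2.INTER_CUBIC)[:,:]
C=np.zeros((600,800,3),np.uint8)
B=cv2.resize(B,(572,390)); 
C[:195,:270]=cv2.resize(A,(270,195)); 
A2=cv2.resize(a['pixels'][225:265,290:340],None,fx=4.5,fy=4.5,interpolation=cv2.INTER_CUBIC);C[:180,290:515]=A2
B2=cv2.resize(b['pixels'][215:255,325:375],None,fx=4.5,fy=4.5,interpolation=cv2.INTER_CUBIC);C[:180,530:755]=B2
C[200:590,:572]=B
cv2.imwrite('pics/c1.png',C)
for n,(u,v),z in [('can far rim',(281,250),.085),('can near',(211,348),.085),('scuff',(346,233),.122)]:
    print(n,onz(b,u,v,z))
print('scuff scene',onz(a,312,237,.122))
# pale masks
for n,s,(x0,y0,x1,y1) in [('st',a,(350,295,380,360)),('sc',a,(295,225,330,255)),('tsc',b,(330,222,362,246)),('tst',b,(192,205,222,228))]:
    im=s['pixels'][y0:y1,x0:x1].astype(int);m=((im[...,2]>165)&(im[...,1]>125)&(im[...,0]>80)).astype(np.uint8)
    k,l,st,c=cv2.connectedComponentsWithStats(m)
    for i in range(1,k):
        if st[i,4]>8: print(n,st[i,:5]+[x0,y0,0,0,0],c[i]+[x0,y0])
E
```

```text
can far rim [0.4795 0.0605 0.085 ]
can near [0.2495 0.2272 0.085 ]
scuff [ 0.515  -0.0935  0.122 ]
scuff scene [ 0.5124 -0.072   0.122 ]
st [361 295  19  60 491] [369.6375 319.2892]
st [350 337  10   8  26] [355.6923 341.4231]
st [373 352   7   5  22] [376.1364 354.3636]
sc [295 225  35  30 344] [318.8081 237.0465]
sc [303 231   9   5  32] [306.75  233.125]
tsc [343 230   6   7  36] [345.6111 232.8611]
tst [197 209  21  16 144] [208.5208 216.2569]
```

View pics/c1.png

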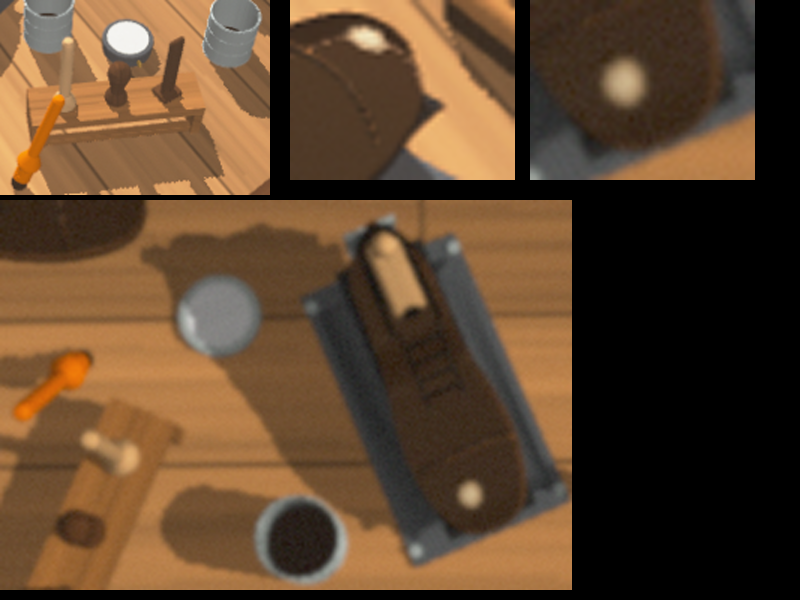

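Confirmed: the pale stick with the wooden collar is in the rack's end hole. Its top is at scene (364,307) and top (200,212). The far can is beside the toe at top (281,250). The scuff is at scene (307,233) and top (345.6,232.9).

```bash
python3 - <<'E'
from h import *
np.set_printoptions(precision=4,suppress=True)
a=load('scene0.png');b=load('top0.png')
print('scuff tri',tri([ray(a,307,233.2),ray(b,345.6,232.9)]),onz(a,307,233.2,.122),onz(b,345.6,232.9,.122))
S=np.array([onz(b,*p,.01)[:2] for p in [(325.4,254.6),(380.4,232.3),(285,160.4),(339.2,137.7)]]);print(S)
d=(S[2]+S[3]-S[0]-S[1]);w=S[0]+S[2]-S[1]-S[3];print('yaw',np.degrees(np.arctan2(d[1],d[0])),np.degrees(np.arctan2(w[1],w[0]))-90)
print('handle top',onz(a,364,307,.200),onz(b,200.4,212.3,.200),'collar',onz(b,213.8,218.8,.072))
m=b['pixels'].astype(int)
# can: rim by grey mask
for n,(x0,y0,x1,y1) in {'can':(258,228,304,272)}.items():
    hsv=cv2.cvtColor(b['pixels'],cv2.COLOR_BGR2HSV)[y0:y1,x0:x1]
    g=(hsv[...,1]<70)&(hsv[...,2]>90); p=np.argwhere(g)[:,::-1].astype(np.float32)
    print(cv2.minEnclosingCircle(p)[0]+np.array([x0,y0]), onz(b,*(cv2.minEnclosingCircle(p)[0]+np.array([x0,y0])),.085))
# wax: dark disc inside
g=cv2.cvtColor(b['pixels'],cv2.COLOR_BGR2GRAY)[232:270,262:302];k,l,st,c=cv2.connectedComponentsWithStats((g<60).astype(np.uint8));i=1+st[1:,4].argmax();q=c[i]+[262,232];print('wax',q,onz(b,*q,.012),onz(b,*q,.085))
E
```

```text
scuff tri [ 0.5153 -0.0926  0.1195] [ 0.5164 -0.09    0.122 ] [ 0.5153 -0.0926  0.122 ]
[[ 0.4715 -0.0444]
 [ 0.5262 -0.1833]
 [ 0.7125  0.056 ]
 [ 0.7699 -0.0826]]
yaw 22.528486986954427 21.998034374947963
handle top [0.5609 0.2312 0.2   ] [0.5571 0.2279 0.2   ] collar [0.5576 0.2241 0.072 ]
[280.0263 250.3421] [0.4787 0.0628 0.085 ]
wax [280.6317 250.175 ] [0.4837 0.0676 0.012 ] [0.4791 0.0614 0.085 ]
```

```bash
python3 - <<'E'
from h import *
np.set_printoptions(precision=3,suppress=True)
a=load('scene0.png');b=load('top0.png')
print('orange end/knob',tri([ray(a,358,345.3),ray(b,173.5,201.5)]),tri([ray(a,331,403),ray(b,197.7,180.8)]))
p,M,o=tool()
G=np.array([.559,.2275,.157]);print('tool-frame shift to TCP 0.1 above', M.T@(G+[0,0,-.019+.09]-p))
E
```

```text
orange end/knob [0.597 0.291 0.167] [ 0.665  0.282 -0.002]
tool-frame shift to TCP 0.1 above [ 0.45   0.003 -0.122]
```

```bash
python3 -m pendant '[{"slide":[0.04,0,-0.01],"turn":[0,0,0],"hand":55},{"slide":[0.04,0,-0.01],"turn":[0,0,0],"hand":55},{"slide":[0.04,0,-0.01],"turn":[0,0,0],"hand":55},{"slide":[0.04,0,-0.01],"turn":[0,0,0],"hand":55},{"slide":[0.04,0,-0.01],"turn":[0,0,0],"hand":55},{"slide":[0.04,0,-0.01],"turn":[0,0,0],"hand":55},{"slide":[0.04,0,-0.01],"turn":[0,0,0],"hand":55},{"slide":[0.04,0,-0.01],"turn":[0,0,0],"hand":55}]'; python3 -m pendant '[{"slide":[0.04,0,-0.01],"turn":[0,0,0],"hand":55},{"slide":[0.04,0,-0.01],"turn":[0,0,0],"hand":55},{"slide":[0.03,0,-0.01],"turn":[0,0,0],"hand":55},{"slide":[0.02,0,-0.01],"turn":[0,0,0],"hand":55},{"slide":[0,0,0],"turn":[0,0,0],"hand":55},{"slide":[0,0,0],"turn":[0,0,0],"hand":55}]'
python3 - <<'E'
from h import *
np.set_printoptions(precision=3,suppress=True)
a=snap('scene','scene1.png');w=snap('wrist','wrist1.png');b=snap('top','top1.png')
p,M,o=tool();print(p,o['width'],o['clock']);print(M)
C=np.zeros((480,800,3),np.uint8);C[:,:480]=w['pixels'][:,80:560]
C[:420,480:]=cv2.resize(a['pixels'][230:440,300:460],(320,420));cv2.imwrite('pics/c2.png',C)
print(w['pose'],proj(w,[[.559,.2275,.204],[.559,.2275,.072]]),proj(a,[[.559,.2275,.204]]))
E
```

```text
clock: 0.9
tcp_pos: [0.4524, 0.3098, 0.2311]
tool_rot: [-0.697, 0.697, -0.121, 0.121]
ft_force: [0.2, 0.5, 0.2]
width: 0.0472
clock: 1.5
tcp_pos: [0.56, 0.2295, 0.2309]
tool_rot: [-0.697, 0.697, -0.122, 0.121]
ft_force: [-0.1, 1.1, -0.4]
width: 0.047
[0.56  0.23  0.231] 0.04684989526854042 1.65
[[ 0.942 -0.     0.336]
 [-0.336  0.     0.942]
 [-0.    -1.    -0.   ]]
[[ 0.337  0.906  0.257  0.496]
 [ 0.941 -0.324 -0.092  0.254]
 [-0.     0.273 -0.962  0.374]
 [ 0.     0.     0.     1.   ]] [[304.063 275.598]
 [307.282 217.829]] [[363.907 304.079]]
```

View pics/c2.png

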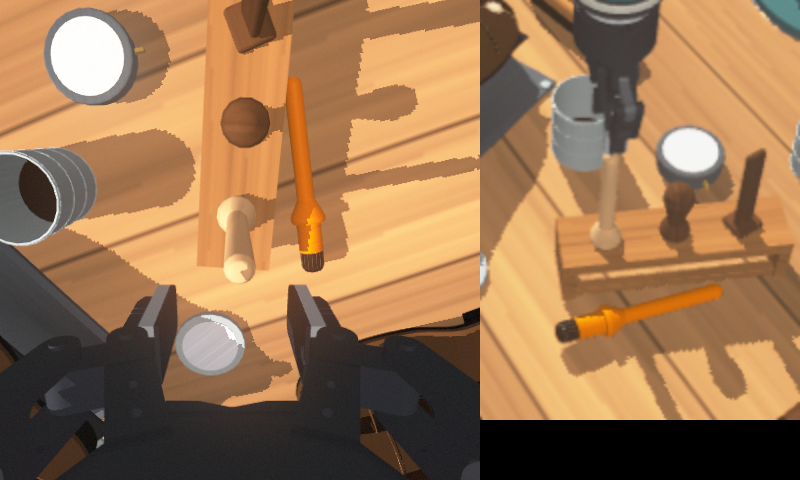

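The wrist view shows the handle's end at (320,272) and its collar at (317,215). The orange stick has fallen over by itself and now lies beside the rack, out of the way.

```bash
python3 - <<'E'
from h import *
np.set_printoptions(precision=4,suppress=True)
w=load('wrist1.png');a=load('scene1.png')
print(onz(w,320,272,.204),onz(w,317,215,.072), 'fx',w['fx'])
p,M,o=tool(); print('TCP proj',proj(w,[p,p-[0,0,.0]]))
for c in [(.562,.2345),(.5615,.233)]: print(proj(w,[[*c,.204],[*c,.072]])[:],proj(load('top0.png'),[[*c,.204],[*c,.072]]),proj(load('scene0.png'),[[*c,.204]]))
for z in(.012,.085): print(proj(w,[[.479,.062,z]]))
# can rim ellipse in wrist? wide can partly out of crop
cv2.imwrite('pics/tmp.png',w['pixels'][100:280,0:200])
E
```

```text
[0.5599 0.2357 0.204 ] [0.5595 0.2361 0.072 ] fx 362.1536650127923
TCP proj [[309.1995 298.3964]
 [309.1995 298.3964]]
[[319.1975 276.4605]
 [316.1956 218.361 ]] [[197.0357 209.8684]
 [209.536  217.0397]] [[364.5352 307.0127]]
[[316.0512 276.5258]
 [314.3422 218.401 ]] [[197.7123 210.0861]
 [210.1505 217.2376]] [[364.3389 306.4097]]
[[127.2726 186.2144]]
[[ 84.2306 198.4667]]
```

```bash
python3 -m pendant '[{"slide":[-0.0015,0,0.0045],"turn":[0,0,0],"hand":55},{"slide":[0,0.024,0],"turn":[0,0,0],"hand":55},{"slide":[0,0.024,0],"turn":[0,0,0],"hand":55},{"slide":[0,0.024,0],"turn":[0,0,0],"hand":55},{"slide":[0,0.021,0],"turn":[0,0,0],"hand":55},{"slide":[0,0,0],"turn":[0,0,0],"hand":55},{"slide":[0,0,0],"turn":[0,0,0],"hand":0},{"slide":[0,0,0],"turn":[0,0,0],"hand":0}]'; python3 -m pendant '[{"slide":[0,0,0],"turn":[0,0,0],"hand":0},{"slide":[0,0,0],"turn":[0,0,0],"hand":0},{"slide":[0,0,0],"turn":[0,0,0],"hand":0},{"slide":[0,0,0],"turn":[0,0,0],"hand":0}]'
```

```text
clock: 2.45
tcp_pos: [0.5608, 0.2348, 0.1396]
tool_rot: [0.697, -0.696, 0.12, -0.121]
ft_force: [-0.8, -1.2, 0.5]
width: 0.0188
clock: 2.85
tcp_pos: [0.5609, 0.2346, 0.1396]
tool_rot: [0.697, -0.696, 0.12, -0.122]
ft_force: [-0.4, -0.3, 6.7]
width: 0.0154
```

```bash
python3 -m pendant '[{"slide":[0,-0.015,0],"turn":[0,0,0],"hand":0},{"slide":[0,-0.02,0],"turn":[0,0,0],"hand":0},{"slide":[0,-0.025,0],"turn":[0,0,0],"hand":0},{"slide":[0,-0.025,0],"turn":[0,0,0],"hand":0},{"slide":[0,-0.025,0],"turn":[0,0,0],"hand":0},{"slide":[0,0,0],"turn":[0,0,0],"hand":0},{"slide":[0,0,0],"turn":[0,0,0],"hand":0}]'
python3 - <<'E'
from h import *
np.set_printoptions(precision=4,suppress=True)
a=snap('scene','scene2.png');w=snap('wrist','wrist2.png');b=snap('top','top2.png')
p,M,o=tool();print(p,o['width'],o['clock'])
C=np.zeros((480,800,3),np.uint8);C[:,:480]=w['pixels'][:,0:480]
C[:420,480:]=cv2.resize(a['pixels'][230:440,300:460],(320,420));cv2.imwrite('pics/c3.png',C)
g=p+M@[0,-.019,0]
print('expected tip scene',proj(a,[g-[0,0,.145],g-[0,0,.09]]))
E
```

```text
clock: 3.55
tcp_pos: [0.5605, 0.2344, 0.2486]
tool_rot: [0.697, -0.697, 0.121, -0.121]
ft_force: [-0.1, 0.9, -1.9]
width: 0.0152
[0.5599 0.2343 0.2474] 0.015380193789295301 3.7
expected tip scene [[363.5306 332.3756]
 [364.7363 315.4826]]
```

View pics/c3.png

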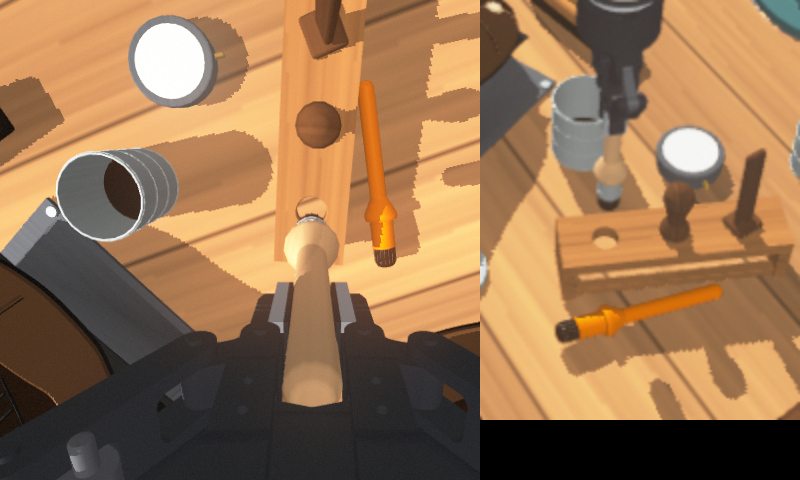

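The dauber is held straight. Its tip is at scene (363.5,332), and the predicted point is (363.5,332.4). The can's rim ellipse is centred near wrist (101,195).

```bash
python3 - <<'E'
from h import *
np.set_printoptions(precision=4,suppress=True)
w=load('wrist2.png')
ang=np.linspace(0,2*np.pi,60)
for c in[(.479,.062),(.482,.065),(.485,.06),onz(w,101,195,.085)[:2]]:
    q=proj(w,[[c[0]+.039*np.cos(t),c[1]+.039*np.sin(t),.085] for t in ang]);print(c,q.min(0),q.max(0))
p,M,o=tool();print(M.T@(np.array([.479,.063,.2474])-p))
E
```

```text
(0.479, 0.062) [ 47.5201 150.3082] [135.2891 239.668 ]
(0.482, 0.065) [ 52.0813 152.4433] [139.8877 241.6166]
(0.485, 0.06) [ 49.0072 157.9678] [136.376  246.4308]
[0.481  0.0709] [ 57.187  148.7484] [145.3886 238.4401]
[-0.0184  0.0001 -0.1886]
```

```bash
python3 -m pendant '[{"slide":[-0.004,0,-0.037],"turn":[0,0,0],"hand":0},{"slide":[-0.004,0,-0.037],"turn":[0,0,0],"hand":0},{"slide":[-0.004,0,-0.037],"turn":[0,0,0],"hand":0},{"slide":[-0.004,0,-0.037],"turn":[0,0,0],"hand":0},{"slide":[-0.003,0,-0.0365],"turn":[0,0,0],"hand":0},{"slide":[0,0,0],"turn":[0,0,0],"hand":0},{"slide":[0,0,0],"turn":[0,0,0],"hand":0}]'
python3 - <<'E'
from h import *
np.set_printoptions(precision=4,suppress=True)
a=snap('scene','scene3.png');w=snap('wrist','wrist3.png');b=snap('top','top3.png')
p,M,o=tool();print(p,o['width'],o['clock'],o['ft_force'])
C=np.zeros((480,800,3),np.uint8);C[:,:400]=w['pixels'][:,100:500]
C[:480,400:]=cv2.resize(a['pixels'][215:335,290:390],(400,480),interpolation=cv2.INTER_CUBIC);cv2.imwrite('pics/c4.png',C)
E
```

```text
clock: 4.4
tcp_pos: [0.4799, 0.0666, 0.248]
tool_rot: [0.697, -0.697, 0.122, -0.121]
ft_force: [0.2, 0.2, -0.1]
width: 0.0158
[0.4804 0.0677 0.2479] 0.015834864052858378 4.55 [ 0.5488  0.2017 -1.1649]
```

View pics/c4.png

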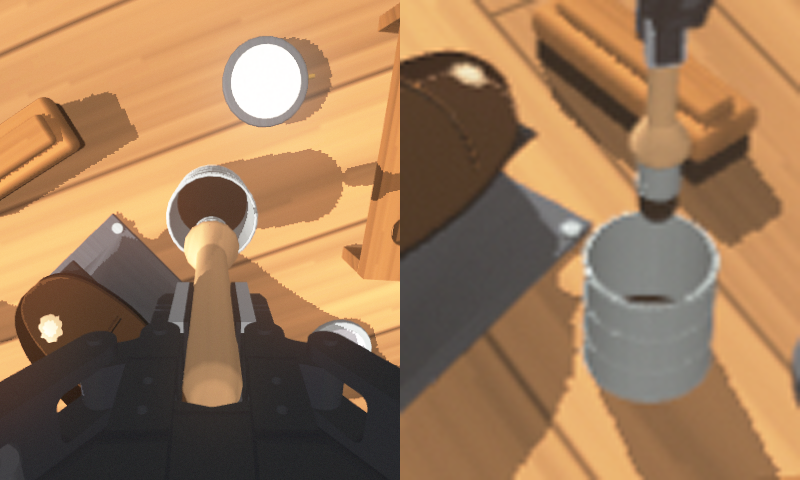

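The dauber hangs over the middle of the can, and the scuff is visible at wrist (150,328).

```bash
python3 -m pendant '[{"slide":[0,0.025,0],"turn":[0,0,0],"hand":0},{"slide":[0,0.025,0],"turn":[0,0,0],"hand":0},{"slide":[0,0.025,0],"turn":[0,0,0],"hand":0},{"slide":[0,0.025,0],"turn":[0,0,0],"hand":0},{"slide":[0,0.008,0],"turn":[0,0,0],"hand":0},{"slide":[0,0,0],"turn":[0,0,0],"hand":0},{"slide":[0,0,0],"turn":[0,0,0],"hand":0}]'; for i in 1 2 3; do python3 -m pendant '[{"slide":[0,0.002,0],"turn":[0,0,0],"hand":0},{"slide":[0,0,0],"turn":[0,0,0],"hand":0},{"slide":[0,0,0],"turn":[0,0,0],"hand":0}]'; python3 -c "
from h import *
print(arm.observe()['wrist_torque'])"; done
python3 - <<'E'
from h import *
np.set_printoptions(precision=4,suppress=True)
w=load('wrist3.png');print('scuff',onz(w,150,328,.122), proj(load('scene0.png'),[onz(w,150,328,.122)]))
E
```

```text
clock: 5.25
tcp_pos: [0.4808, 0.0673, 0.1411]
tool_rot: [0.697, -0.697, 0.12, -0.121]
ft_force: [0.5, -0.8, -0.4]
width: 0.0161
clock: 5.55
tcp_pos: [0.4805, 0.0671, 0.1387]
tool_rot: [0.697, -0.697, 0.121, -0.121]
ft_force: [0.7, -0.1, 0.1]
width: 0.0158
[-0.02117492 -0.16546461  0.02141011]
clock: 5.85
tcp_pos: [0.4804, 0.0671, 0.1364]
tool_rot: [0.697, -0.697, 0.121, -0.121]
ft_force: [-0.3, 0.4, -0.2]
width: 0.0156
[ 0.08935197 -0.20830604  0.03342616]
clock: 6.15
tcp_pos: [0.4803, 0.0671, 0.1343]
tool_rot: [0.697, -0.697, 0.121, -0.121]
ft_force: [0.6, 0.1, 1.6]
width: 0.0157
[ 0.0278915  -0.26159269 -0.01945975]
scuff [ 0.5169 -0.0891  0.122 ] [[306.9931 233.4893]]
```

```bash
for i in 1 2; do python3 -m pendant '[{"slide":[0,0.002,0],"turn":[0,0,0],"hand":0},{"slide":[0,0,0],"turn":[0,0,0],"hand":0},{"slide":[0,0,0],"turn":[0,0,0],"hand":0}]';  done
```

```text
clock: 6.45
tcp_pos: [0.4803, 0.0671, 0.1323]
tool_rot: [-0.697, 0.697, -0.121, 0.121]
ft_force: [2.1, 1.1, 3.3]
width: 0.0155
clock: 6.75
tcp_pos: [0.4803, 0.0671, 0.1303]
tool_rot: [-0.697, 0.697, -0.121, 0.121]
ft_force: [1.8, 0.5, 3.7]
width: 0.0156
```

```bash
python3 -m pendant '[{"slide":[0,-0.025,0],"turn":[0,0,0],"hand":0},{"slide":[0,-0.03,0],"turn":[0,0,0],"hand":0},{"slide":[0,0,0],"turn":[0,0,0],"hand":0},{"slide":[0,0,0],"turn":[0,0,0],"hand":0},{"slide":[0,0,0],"turn":[0,0,0],"hand":0}]'; python3 -m pendant '[{"slide":[0,0.025,0],"turn":[0,0,0],"hand":0},{"slide":[0,0.02,0],"turn":[0,0,0],"hand":0},{"slide":[0,0.005,0],"turn":[0,0,0],"hand":0},{"slide":[0,0.004,0],"turn":[0,0,0],"hand":0},{"slide":[0,0,0],"turn":[0,0,0],"hand":0},{"slide":[0,0,0],"turn":[0,0,0],"hand":0},{"slide":[0,0,0],"turn":[0,0,0],"hand":0}]'; python3 -m pendant '[{"slide":[0,0,0],"turn":[0,0,0],"hand":0},{"slide":[0,0,0],"turn":[0,0,0],"hand":0}]'
```

```text
clock: 7.25
tcp_pos: [0.4796, 0.0671, 0.1843]
tool_rot: [-0.697, 0.697, -0.122, 0.12]
ft_force: [-0.0, -0.9, -0.7]
width: 0.0153
clock: 7.95
tcp_pos: [0.4803, 0.067, 0.1318]
tool_rot: [0.697, -0.697, 0.121, -0.121]
ft_force: [-2.4, -0.9, 3.3]
width: 0.0153
clock: 8.15
tcp_pos: [0.4802, 0.0671, 0.1315]
tool_rot: [0.697, -0.697, 0.121, -0.121]
ft_force: [-2.0, -0.7, 3.4]
width: 0.0159
```

```bash
python3 -m pendant '[{"slide":[0,-0.02,0],"turn":[0,0,0],"hand":0},{"slide":[0,-0.025,0],"turn":[0,0,0],"hand":0},{"slide":[0,-0.025,0],"turn":[0,0,0],"hand":0},{"slide":[0,-0.025,0],"turn":[0,0,0],"hand":0},{"slide":[0,-0.025,0],"turn":[0,0,0],"hand":0},{"slide":[0,-0.025,0],"turn":[0,0,0],"hand":0},{"slide":[0,-0.015,0],"turn":[0,0,0],"hand":0},{"slide":[0,0,0],"turn":[0,0,0],"hand":0}]'; cat > goal.py <<'E'
from h import *
np.set_printoptions(precision=4,suppress=True)
S=np.array([.516,-.090,.122]); yaw=np.radians(22.3)
n=R.from_euler('z',yaw).apply([-.341,.200,.918]); n/=np.linalg.norm(n)
def go(off,S=S):
    p,M,o=tool(); y=M[:,1]; ax=np.cross(y,-n); s=np.linalg.norm(ax)
    rv=ax/max(s,1e-9)*np.arctan2(s,y@-n); M2=R.from_rotvec(rv).as_matrix()@M
    T=S+n*(.126+off)
    print('p',p,'clock',o['clock'],'turn tool deg',np.degrees(M.T@rv),'then slide',M2.T@(T-p),'slide now',M.T@(T-p),'F',o['ft_force'])
E
python3 -c "
from goal import *
print(n);go(.05)"
```

```text
clock: 8.95
tcp_pos: [0.4812, 0.0671, 0.2929]
tool_rot: [0.697, -0.696, 0.12, -0.122]
ft_force: [0.1, -0.6, -2.0]
width: 0.0157
[-0.3916  0.0557  0.9185]
p [0.4812 0.0671 0.2929] clock 8.95 turn tool deg [  4.62     0.     -22.6421] then slide [ 0.015   0.0033 -0.1507] slide now [ 0.0175  0.0091 -0.1502] F [ 0.1102 -0.5625 -2.0149]
```

```bash
python3 -m pendant '[{"slide":[0,0,0],"turn":[1.54,0,-7.55],"hand":0},{"slide":[0,0,0],"turn":[1.54,0,-7.55],"hand":0},{"slide":[0,0,0],"turn":[1.54,0,-7.55],"hand":0},{"slide":[0.004,0.001,-0.037],"turn":[0,0,0],"hand":0},{"slide":[0.004,0.001,-0.038],"turn":[0,0,0],"hand":0},{"slide":[0.004,0.001,-0.038],"turn":[0,0,0],"hand":0},{"slide":[0.003,0,-0.0377],"turn":[0,0,0],"hand":0},{"slide":[0,0,0],"turn":[0,0,0],"hand":0}]'; python3 -m pendant '[{"slide":[0,0,0],"turn":[0,0,0],"hand":0},{"slide":[0,0,0],"turn":[0,0,0],"hand":0}]'
python3 - <<'E'
from goal import *
a=snap('scene','scene4.png');w=snap('wrist','wrist4.png')
go(.05)
C=np.zeros((480,800,3),np.uint8);C[:,:400]=w['pixels'][:,100:500]
C[:480,400:]=cv2.resize(a['pixels'][165:285,260:360],(400,480),interpolation=cv2.INTER_CUBIC);cv2.imwrite('pics/c5.png',C)
p,M,o=tool();t=p+M[:,1]*.126
print('tip pred scene',proj(a,[t,t-M[:,1]*.022]),'wrist',proj(w,[t,t-M[:,1]*.056,S]))
E
```

```text
clock: 9.75
tcp_pos: [0.4447, -0.0838, 0.2812]
tool_rot: [0.686, -0.679, -0.021, -0.262]
ft_force: [0.5, 0.6, -1.5]
width: 0.0158
clock: 9.95
tcp_pos: [0.4459, -0.0795, 0.2819]
tool_rot: [0.687, -0.678, -0.023, -0.26]
ft_force: [-0.2, 0.5, -1.0]
width: 0.0159
p [ 0.4461 -0.0792  0.2822] clock 10.05 turn tool deg [ 0.0186  0.     -0.1992] then slide [ 0.0018 -0.0009 -0.0006] slide now [ 0.0018 -0.0009 -0.0006] F [-0.0832  0.0351 -1.0978]
tip pred scene [[315.1551 217.5269]
 [318.4057 210.2084]] wrist [[310.1681 227.5686]
 [309.7569 250.0149]
 [309.8667 216.6544]]
```

View pics/c5.png

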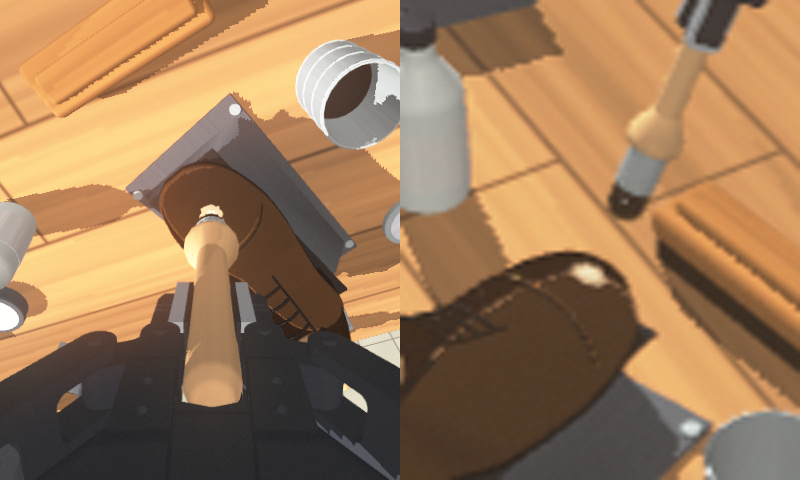

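The scuff is visible just ahead of the bristles at wrist (311,213). The scene view puts the tip at (316,217) against a prediction of (315,217.5), and the scuff at (307,233).

```bash
python3 -m pendant '[{"slide":[0.0018,0.01,-0.0006],"turn":[0,0,0],"hand":0},{"slide":[0,0.012,0],"turn":[0,0,0],"hand":0},{"slide":[0,0.012,0],"turn":[0,0,0],"hand":0},{"slide":[0,0.006,0],"turn":[0,0,0],"hand":0},{"slide":[0,0,0],"turn":[0,0,0],"hand":0},{"slide":[0,0,0],"turn":[0,0,0],"hand":0},{"slide":[0,0,0],"turn":[0,0,0],"hand":0}]'
python3 - <<'E'
from goal import *
a=snap('scene','scene5.png');w=snap('wrist','wrist5.png')
go(0)
C=np.zeros((480,800,3),np.uint8);C[:480,:400]=cv2.resize(w['pixels'][160:280,260:360],(400,480),interpolation=cv2.INTER_CUBIC)
C[:480,400:]=cv2.resize(a['pixels'][185:265,270:337],(400,480),interpolation=cv2.INTER_CUBIC);cv2.imwrite('pics/c6.png',C)
p,M,o=tool();t=p+M[:,1]*.126
print('tip pred scene',proj(a,[t,t-M[:,1]*.022,S]),'wrist',proj(w,[t,S]))
E
```

```text
clock: 10.75
tcp_pos: [0.463, -0.0836, 0.2468]
tool_rot: [0.687, -0.678, -0.023, -0.26]
ft_force: [-0.5, 0.0, -0.6]
width: 0.0156
p [ 0.4629 -0.0836  0.2468] clock 10.85 turn tool deg [ 0.0681 -0.     -0.1297] then slide [-0.0005  0.0097  0.0011] slide now [-0.0005  0.0097  0.0011] F [-0.4066 -0.4477 -1.4588]
tip pred scene [[308.3702 229.7096]
 [311.5281 222.6049]
 [307.1529 233.1408]] wrist [[309.9583 227.3782]
 [311.6043 224.092 ]]
```

View pics/c6.png

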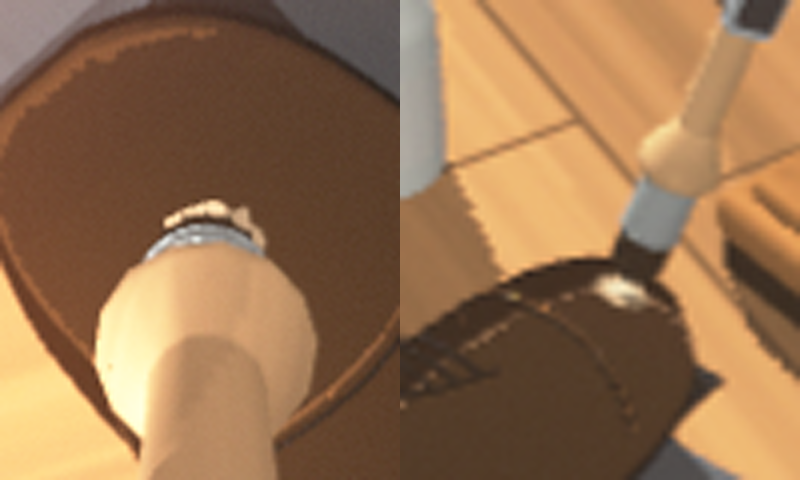

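The patch is centred about 1 mm to tool +z of the bristles, which agrees with the computed correction.

```bash
python3 -m pendant '[{"slide":[0,0.004,0.001],"turn":[0,0,0],"hand":0},{"slide":[0,0.003,0],"turn":[0,0,0],"hand":0},{"slide":[0,0.002,0],"turn":[0,0,0],"hand":0},{"slide":[0,0,0],"turn":[0,0,0],"hand":0},{"slide":[0,0,0],"turn":[0,0,0],"hand":0},{"slide":[0,0,0],"turn":[0,0,0],"hand":0}]'; for i in 1 2; do python3 -m pendant '[{"slide":[0,0.002,0],"turn":[0,0,0],"hand":0},{"slide":[0,0,0],"turn":[0,0,0],"hand":0},{"slide":[0,0,0],"turn":[0,0,0],"hand":0},{"slide":[0,0,0],"turn":[0,0,0],"hand":0}]';done
python3 -c "
from goal import *
go(0)"
```

```text
clock: 11.45
tcp_pos: [0.4667, -0.0832, 0.2382]
tool_rot: [0.687, -0.678, -0.023, -0.26]
ft_force: [0.3, 1.5, -0.9]
width: 0.0152
clock: 11.85
tcp_pos: [0.4675, -0.0833, 0.2364]
tool_rot: [0.687, -0.678, -0.023, -0.26]
ft_force: [-1.0, 0.7, -0.3]
width: 0.0156
clock: 12.25
tcp_pos: [0.4682, -0.0834, 0.2345]
tool_rot: [0.687, -0.678, -0.023, -0.26]
ft_force: [-1.1, -0.0, 1.7]
width: 0.0154
p [ 0.4682 -0.0834  0.2345] clock 12.25 turn tool deg [ 0.0671 -0.     -0.1694] then slide [-0.0002 -0.0036  0.0001] slide now [-0.0002 -0.0036  0.0001] F [-1.0911 -0.0147  1.7026]
```

```bash
for i in 1 2 3 4; do python3 -m pendant '[{"slide":[0,0,0],"turn":[0,0,0],"hand":0},{"slide":[0,0,0],"turn":[0,0,0],"hand":0}]'|grep -E "ft|tcp";done
python3 - <<'E'
from goal import *
F=[];
for i in range(12):
    a=arm.snapshot('scene');F.append(arm.observe()['ft_force'])
F=np.array(F);print(F.mean(0),F.std(0),F.mean(0)@n);go(0)
w=snap('wrist','wrist6.png');cv2.imwrite('pics/scene6.png',a['pixels'])
C=np.zeros((480,800,3),np.uint8);C[:480,:400]=cv2.resize(w['pixels'][160:280,260:360],(400,480),interpolation=cv2.INTER_CUBIC)
C[:480,400:]=cv2.resize(a['pixels'][195:275,270:337],(400,480),interpolation=cv2.INTER_CUBIC);cv2.imwrite('pics/c7.png',C)
p,M,o=tool();print('ferrule end pred scene',proj(a,[p+M[:,1]*.104,S]))
E
```

```text
tcp_pos: [0.4682, -0.0834, 0.2345]
ft_force: [-0.6, 0.6, 0.8]
tcp_pos: [0.4682, -0.0834, 0.2345]
ft_force: [-1.2, -0.4, 1.1]
tcp_pos: [0.4682, -0.0834, 0.2344]
ft_force: [-1.5, -0.5, 1.0]
tcp_pos: [0.4682, -0.0834, 0.2344]
ft_force: [-1.7, -0.4, 1.3]
[-0.9944 -0.0457  1.0205] [0.3229 0.4638 0.5153] 1.3241042770311462
p [ 0.4682 -0.0834  0.2344] clock 13.65 turn tool deg [ 0.0666  0.     -0.1723] then slide [-0.0002 -0.0036  0.0001] slide now [-0.0002 -0.0036  0.0001] F [-1.2986 -0.3873  1.0929]
ferrule end pred scene [[309.8143 227.1949]
 [307.1529 233.1408]]
```

View pics/c7.png

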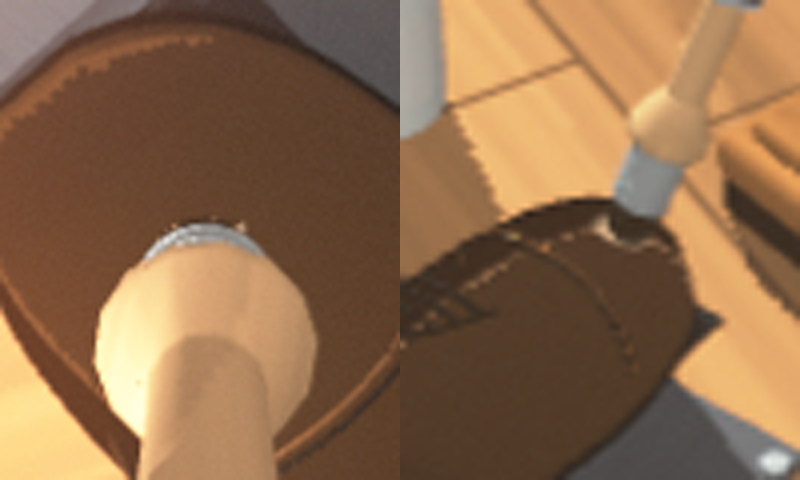

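```bash
python3 -c "
from cell import arm
print(arm.close_job()); o=arm.observe(); print(o['clock'],o['tcp_pos'],o['ft_force'],o['width'])"
```

```text
the job is handed in; nothing more can be done
None
the job is handed in; nothing more can be done
```

I finished the job and handed it in at about 13.7 s. The interface reports no verdict, so the outcome rests on my own checks below.

- **Dauber:** I took the pale wooden dauber from the rack's end hole. The orange stick of the same shape fell over by itself early on; nothing touched it.
- **Can:** I used the can beside the shoe, the one farther from the base. The bristles pressed on the wax twice, reading about 3.7 N and 3.4 N vertically. In between, the tip rose to about 58 mm above the can's underside. The can was upright when last seen, after the second press; I made no separate measurement of its position at the end.
- **Scuff:** The gripper is holding the dauber still on the scuff.
  - **Angle:** the tool axis was within 0.2° of the normal I computed from a shoe heading of about 22.3°.
  - **Force:** the averaged reading was 1.3 N. Adding about 0.8 N for the dauber's weight gives about 2.1 N, or 4–5 mm of bristle give. That matches the 3.6 mm expected from the geometry, to within about 1 mm.

**Disagreements:**
- The three cameras differed in y by up to about 8 mm on the dauber and the can, and by 3–4 mm on the scuff, so I used compromise values.
- In the last scene view the bristles may sit 2–3 mm off the scuff's middle, within the 9 mm allowed.
- The force readings are noisy, about ±0.5 N.

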